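# Free the ratchet and close the tile press

### The arm

A 7-joint arm with a two-finger parallel gripper is mounted at the origin on the work surface. World frame = base frame: x ahead of the robot, y to its left, z up, the work surface at z = 0. Lengths are in m, angles in rad, forces in N, time in s.
With the tool pointing down it reaches from about 0.4 to 0.85 m from the base axis. Payload 4.5 kg.
Tool frame: the origin (TCP) lies at the very end of the fingers, on their centre line; the grasp point (between the pads) lies 19 mm behind it (r.grip_point_offset is the distance from the TCP to the grasp point, in m); y points along the fingers, x is the direction in which the jaws open and shut, and the axes are right-handed (so a half turn about y gives the same grasp; the last joint's range is limited). The gripper opens to 88 mm and grips with 3 to 60 N. Pads are 18 mm wide; open, the fingers measure 123 mm over their backs; the gripper's body (75 mm by 187 mm) begins 45 mm behind the grasp point.
Start: joints at [-1.12, 0.689, -0.195, 1.565, 0.157, 0.902, -0.215], TCP at [0.253, 0.572, 0.239] pointing down, gripper open.
Joint ranges: [-3.01, 3.01], [-0.46, 2.08], [-1.47, 1.51], [0.13, 2.56], [-1, 4.14], [0.04, 2.09], [-2.66, 2.66]. Speed limits (rad/s): [2.57, 2.57, 3.14, 3.14, 3.14, 3.14, 3.14].

### API

Orientations are given as a unit quaternion [x, y, z, w].
In Python, from plant import get_state, snapshot, camera_params, job, r gives the robot as it stands.
- The arm moves only by the tool carry_out, never from a script. Its arguments are lists of equal length, an entry for each row: "offset": the shift along the world's x, y, z in m, a list of three; "twist": the turn about the world's z in degrees. In form: {"offset": [[tx, ty, tz], ...], "twist": [twist, ...]}. A call has 1 to 8 rows; each row shifts and turns the commanded pose from where the row before left it; what a row does not reach is not made up. A row lasts 1/8 s, in which the tool goes at most 62.5 mm and 10.7 degrees, less where a joint would pass 70% of its speed; a pose out of reach is approached as far as the arm can. A call with a gripper value outside its range is refused whole. "grip" is the finger opening in m, from 0 to 0.0881, set as the call begins (left out, the last holds). The fingers move at their own pace and stop on an object; "newtons" is the grip in N (left out, the last holds). Time passes only in rows, so rows that do not move let the fingers close. It gives the time, the measured TCP pose, the force and the opening at its end, in the units of the state.
- get_state(): the state, without advancing time (a new reading comes with each control period).
- snapshot(name): name is "scene" or "top" or "wrist"; returns the picture (400x640x3 uint8, red, green, blue); there is no depth.
- camera_params(name): a dict with "camera_matrix" (3x3 intrinsics, pixels), "eye" and "orientation" of the camera in the world. Camera axes: x right, y up, looking along -z (the intrinsics and any distortion apply to the point x, -y, -z); pixel columns grow to the right and rows downward; lengths in m; the calibration is good to about 2 mm. The wrist camera is an equidistant fisheye: a pixel r from the principal point sees the ray r / f radians off the axis. A picture is of the moment at which its call begins: read the wrist's pose just before it. camera_params takes no time and is no camera call; for the wrist camera it gives the pose at the moment of the call.
- job.finish_job(): hands the job in, once; it reports no verdict.
The state is a dict: "clock": time; "q": joint angles; "qd": joint speeds; "joint_torque": joint torques, N m; "tool_pos": TCP position; "eef_rot": TCP orientation; "contact_force": force on the tool from outside, world axes, zero at the start; "moment": the same for the moment, N m; "opening": opening from 0.0 (shut) to 1.0 (fully open).
Only numpy, scipy, OpenCV 4.12 (cv2) and the standard library are available. Lean on these libraries where they do the work, as an engineer would, in place of code of your own. Each camera call takes 0.05 s, during which the arm holds its last target. There are 200 camera calls.

### The job

Close the tile press: first press down the small thumb pad at the back of its ratchet pawl until the pawl's hook stands clear of the toothed wheel, then push the lever down by its black palm disc, past the teeth, until it is fully home, and leave it closed with the pawl still free. Only press with the fingertips: do not force the lever past the engaged pawl, do not lift the lever, and leave the pottery and tools around the press where they are.

Things in the scene. Friction and masses are not known exactly. Their poses are not given: they have to be found in the camera images.
- press: Blue iron tile press, fixed; base plate 340 x 130 x 20 mm, white plaster block on it. Origin on the table under the middle of its width, base from x -145 to +195 mm. z up; the lever points to -x, the pawl's thumb pad is at the +x end; +x lies roughly along world +y. Highest fixed part: two pawl posts, 195 mm above the table, x 112 to 138 mm, |y| 17 to 27 mm
- press_hinge (a point): Point on the lever's hinge axis (along the press's y), at (50, 0, 120) mm in the press's frame; frame parallel to the press's
- press_lever (a joint): Lever angle about press_hinge, rad: grows as it is pushed down, 0.85 = fully home (hard stop, steel platen on the plaster block). Starts at 0.09 to 0.20. The hinge is stiff: it stays where it is left and takes about 5 to 10 N at the disc. With the pawl engaged a tooth stops it at about 0.24. The toothed wheel turns with the lever, 156 mm across, teeth 10 mm high
- palm_top (a point): Centre of the top face of the round black palm disc at the lever's end (72 mm across, 18 mm thick, its face along the lever): 220 mm out along the lever and 18 mm above the lever's line through the hinge. The lever's elevation above level is 0.60 - (value of press_lever) rad, and this point circles about the hinge axis with it: at the start about 220 to 245 mm above the table, at home 83 mm
- pawl (a joint): Pawl angle, rad: 0 = hook down in the teeth (start), grows as the thumb pad is pressed down, 0.36 = hard stop; the hook is clear of the teeth from about 0.13. The pivot is stiff: the pawl stays where it is left and takes about 5 to 6 N on the pad. Pivot axis along the press's y, at (120, 0, 180) mm in the press's frame
- pad_top (a point): Centre of the top face of the pawl's flat steel thumb pad, 36 (press x) x 34 (press y) x 8 mm, the rearmost part of the pawl, 216 mm above the table at the start; 62 mm to +x of and 36 mm above the pivot; it goes down about 24 mm (and 9 mm to +x) to the hard stop
- cup: Bystander: unglazed cup, 64 mm across, 70 mm high, upright; origin under its centre
- glaze_jar: Bystander: grey jar with a white cap, 60 mm across, 85 mm high, upright; origin under its centre
- wood_rib: Bystander: flat wooden rib, 100 x 50 x 8 mm; origin under its centre
- trim_brush: Bystander: flat brush, 160 mm long, lying along its x axis
- bowl: Bystander: unglazed bowl, 120 mm across, 50 mm high; origin under its centre
- plate: Bystander: grey clay plate, 180 mm across, 20 mm high; origin under its centre

How it is judged:
On the way, in this order (a step that is already met when the one before it is completed fails the run):
1. the pawl is pressed free of the teeth while the lever is still up (value of joint pawl above 0.14 rad and value of joint press_lever below 0.35 rad), for 0.2 s.
2. the lever is pushed fully down with the pawl free (value of joint press_lever above 0.81 rad and value of joint pawl above 0.13 rad), for 0.2 s.
At the end, for the whole second after the job is handed in: The lever rests within 0.04 rad (9 mm at the disc) of its home stop, the pawl is still free of the teeth (above 0.13 rad), and every bystander lies within 25 mm of where it began (all of step 2 and velocity of joint each of press_lever, pawl below 0.05 rad/s and distance of each of cup, glaze_jar, wood_rib, trim_brush, bowl, plate from where it was at the start of the episode below 0.025 m); the robot touches nothing.
It fails at once if the lever is forced past the engaged pawl (value of joint press_lever above 0.4 rad and value of joint pawl below 0.1 rad).
It fails at once if the lever is lifted (value of joint press_lever below 0.04 rad).
It fails at once if a bystander is shifted, lifted or carried (distance of any of cup, glaze_jar, wood_rib, trim_brush, bowl, plate from where it was at the start of the episode above 0.04 m).
It also fails if it takes over 42 s, if anything falls off the work surface, if the arm or the gripper's body presses on something with over 40 N, if the wrist force passes 120 N, or if a joint passes its speed limit or range.

## Working session

There is one attempt and no reset: what is moved stays moved. The work goes in short steps, Python scripts to look and compute and a tool call to move; the robot and the scene stay as the last step left them, time stands still between calls to the robot, and variables do not carry over. Pictures are saved under pics/ and viewed, about 8 in all and at most 12, crops included, and the job is handed in when it is done.

Besides the shell and the picture viewer there is one more tool, called as name(argument=value, ...) on one line, values as JSON. carry_out: Moves the arm, as the interface text tells. Its arguments: {"type":"object","properties":{"offset":{"type":"array"},"twist":{"type":"array"},"grip":{"type":"number"},"newtons":{"type":"number"}},"required":["offset","twist"]}

```bash
mkdir -p pics; python3 - <<'E'
from plant import *
import cv2
print(get_state())
for n in("scene","top"):
    p=camera_params(n);print(n,p)
    cv2.imwrite(f"pics/{n}0.png",snapshot(n)[:,:,::-1])
E
```

```text
{'clock': 0.0, 'q': array([-1.12022914,  0.68998819, -0.19451315,  1.56636489,  0.1573071 ,
        0.90250652, -0.21511726]), 'qd': array([-0.00035192, -0.00090199,  0.00065979, -0.00042383, -0.00108698,
        0.00057344,  0.00083703]), 'joint_torque': array([-1.94920653e-04, -5.27583504e+01, -1.26706883e+00, -1.53426576e+01,
       -5.26566594e-02,  6.68135559e-03,  1.78532068e-04]), 'tool_pos': array([0.25279038, 0.57088691, 0.23790184]), 'eef_rot': array([ 0.59301127,  0.38523958, -0.38629149, -0.59220519]), 'contact_force': array([ 0.33528072, -0.67269555, -0.09744255]), 'moment': array([ 0.00816072, -0.04916508, -0.03667831]), 'opening': 0.9994903499689084}
scene {'camera_matrix': array([[420.12649975,   0.        , 317.08592884],
       [  0.        , 420.12649975, 199.91364362],
       [  0.        ,   0.        ,   1.        ]]), 'eye': array([1.33960621, 0.57684751, 0.7586912 ]), 'orientation': array([0.22163706, 0.43207929, 0.78052405, 0.3936581 ])}
top {'camera_matrix': array([[448.7703598 ,   0.        , 324.69307561],
       [  0.        , 448.7703598 , 208.20848063],
       [  0.        ,   0.        ,   1.        ]]), 'eye': array([ 0.48801608, -0.0106959 ,  1.38434344]), 'orientation': array([ 0.03219075, -0.01070727, -0.70597345,  0.70742533])}
```

View pics/top0.png

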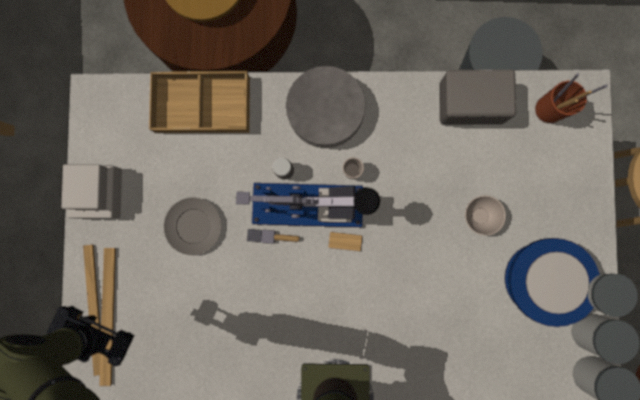

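View pics/scene0.png

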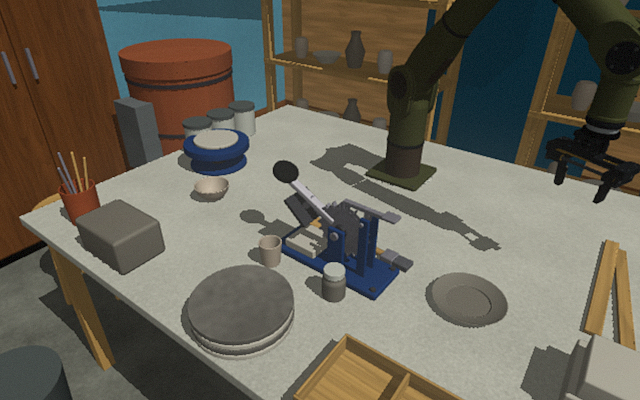

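The top view shows the pad at about (243,198), the disc at (368,201), and the base spanning about (252..364, 183..227). In the scene view the disc is at (286,172) and the pad at (388,213). Next I'll enlarge both.

```bash
python3 - <<'E'
import cv2,numpy as np
a=cv2.imread("pics/top0.png")[150:260,225:395]; b=cv2.imread("pics/scene0.png")[150:310,260:430]
a=cv2.resize(a,None,fx=4.7,fy=4.7,interpolation=2)[:,:799]
cv2.imwrite("pics/ta.png",a); cv2.imwrite("pics/sb.png",cv2.resize(b,None,fx=3.7,fy=3.7,interpolation=2))
E
```

```text
(no output)
```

View pics/ta.png

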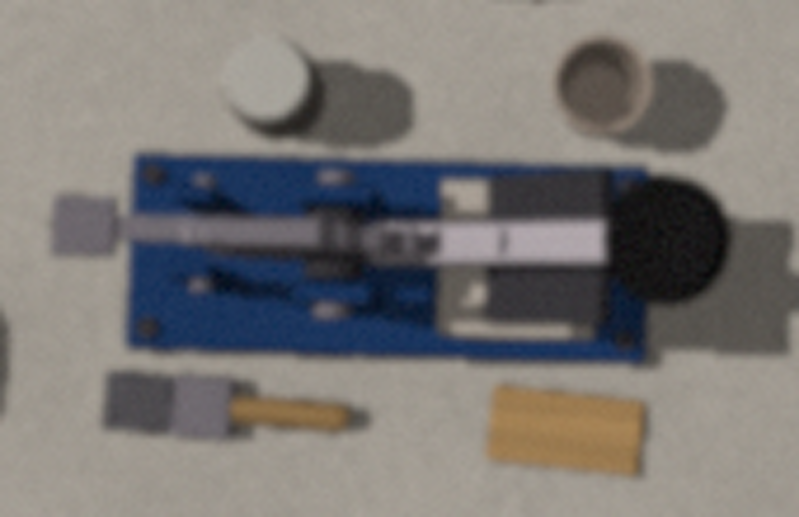

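View pics/sb.png

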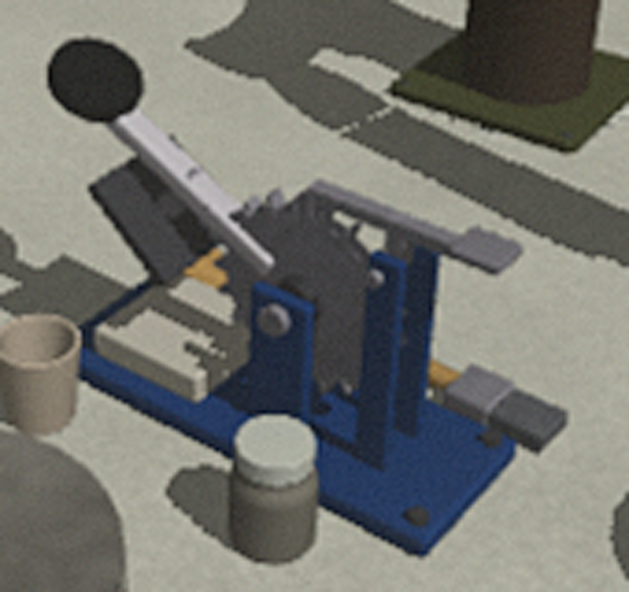

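```bash
cat > h.py <<'E'
import numpy as np
from scipy.spatial.transform import Rotation as R
from scipy.optimize import least_squares
from plant import *
def proj(n,P,p=None):
    p=p or camera_params(n); c=R.from_quat(p["orientation"]).inv().apply(np.atleast_2d(P)-p["eye"])
    v=c*[1,-1,-1]; u=v@p["camera_matrix"].T; return u[:,:2]/u[:,2:]
def press(s,P): return R.from_euler("z",s[2]).apply(np.atleast_2d(P))+[s[0],s[1],0]
def palm(l):
    e=.6-l; return np.array([.05-.22*np.cos(e)+.018*np.sin(e)*1,0,.12+.22*np.sin(e)+.018*np.cos(e)])
PAD=[.182,0,.216]
E
python3 - <<'E'
from h import *
T=lambda a:np.array(a)/4.7+[225,150]-.4
S=lambda a:np.array(a)/3.7+[260,150]-.4
C=np.array([[.195,-.065,.02],[-.145,-.065,.02],[-.145,.065,.02],[.195,.065,.02]])
t=T([[137,154],[647,167],[643,362],[129,348],[84,226],[668,240]])
s=S([[423,553],[515,447],[486,248],[95,80]])  # base corners(top edge approx), pad, disc
pt,ps=camera_params("top"),camera_params("scene")
def f(v):
    W=press(v,np.vstack([C,PAD,palm(v[3])])); 
    return np.r_[(proj("top",W,pt)-t).ravel(),(proj("scene",W[[4,5]],ps)-s[2:]).ravel()]
o=least_squares(f,[.5,.05,1.57,.15]);v=o.x
print(v,np.degrees(v[2]),o.fun.round(1))
print("pad",press(v,PAD),"palm",press(v,palm(v[3])),"home",press(v,palm(.85)))
print("hard stop pad", press(v,[.191,0,.192]))
rot=R.from_quat(get_state()["eef_rot"]).as_matrix();print(rot.round(3))
E
```

```text
[0.58230558 0.05961289 1.54329337 0.18850176] 88.42419671187417 [-1.1 -0.8  1.2 -0.6  1.   0.6 -1.1  0.2 -0.1 -0.3  0.3 -0.1  0.5 -1.
  0.  -0.2]
pad [[0.58731048 0.24154406 0.216     ]] palm [[ 0.57833368 -0.08476776  0.22449365]] home [[ 0.57769628 -0.10793773  0.08301155]]
hard stop pad [[0.58755798 0.25054066 0.192     ]]
[[ 0.405 -0.    -0.914]
 [ 0.914 -0.002  0.405]
 [-0.002 -1.    -0.   ]]
```

The scene crop agrees with the top view: pad (486,248) and disc (95,80), with the fit good to about 1 px. The lever is at about 0.19. I'll close the fingers, travel above the pad, and turn the jaws across the press.

carry_out(offset=[[0.04,-0.04,0.01],[0.042,-0.041,0.01],[0.042,-0.041,0.01],[0.042,-0.041,0],[0.042,-0.041,0],[0.042,-0.041,0],[0.042,-0.041,0],[0.042,-0.035,0]], twist=[-8,-8,-8,-8,-8,-8,-8,-8], grip=0, newtons=30)

```text
clock: 1.1
tool_pos: [0.588, 0.2485, 0.2685]
eef_rot: [0.707, 0.011, -0.011, -0.707]
contact_force: [0.5, 0.4, 0.0]
opening: 0.115
```

carry_out(offset=[[0,-0.001,-0.02],[0,0,-0.02],[0,0,-0.004],[0,0,0]], twist=[0,0,0,0])

```text
clock: 1.6
tool_pos: [0.5869, 0.2497, 0.2248]
eef_rot: [0.707, 0.013, -0.013, -0.707]
contact_force: [-1.0, 0.0, -0.2]
opening: 0.003
```

```bash
python3 - <<'E'
import cv2
from h import *
s=get_state();print(s["tool_pos"],s["contact_force"],s["opening"])
b=snapshot("scene")[130:290,310:480,::-1]
cv2.imwrite("pics/s1.png",cv2.resize(b,None,fx=3.7,fy=3.7,interpolation=2))
E
```

```text
[0.58688958 0.24968853 0.22476384] [-0.95139025  0.00874846 -0.17256694] 0.003440901608233898
```

View pics/s1.png

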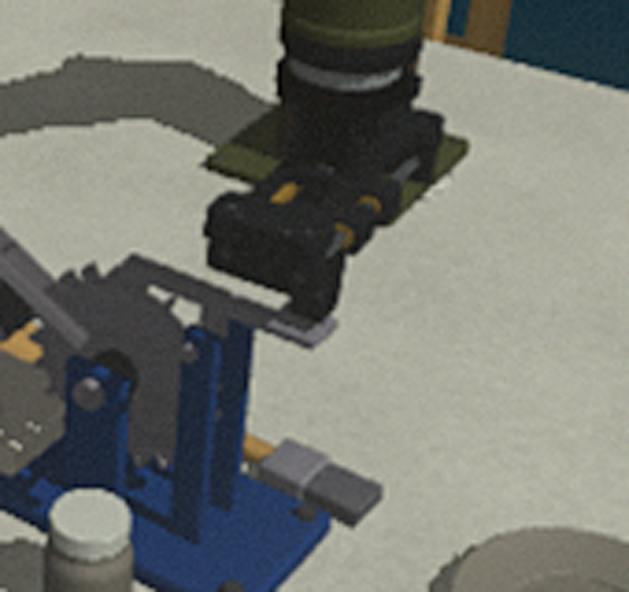

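The fingertips sit just above the pad, clear of the posts and the brush (pad at about (300,330)). Pressing now.

carry_out(offset=[[0,-0.003,-0.005],[0,0,-0.005],[0,0,-0.004],[0,0,-0.004],[0,0,-0.004]], twist=[0,0,0,0,0])

```text
clock: 2.28
tool_pos: [0.5876, 0.2515, 0.2045]
eef_rot: [-0.704, -0.015, 0.013, 0.71]
contact_force: [-1.6, 7.1, 8.0]
opening: 0.008
```

carry_out(offset=[[0,0.002,-0.004],[0,0.001,-0.004],[0,0,-0.002],[0,0,0]], twist=[0,0,0,0])

```text
clock: 2.78
tool_pos: [0.5877, 0.2545, 0.1942]
eef_rot: [-0.704, -0.015, 0.013, 0.71]
contact_force: [-0.1, 7.0, 5.1]
opening: 0.004
```

carry_out(offset=[[0,0,0.02],[0,0,0.03],[0,0,0.05],[0,-0.06,0.005],[0,-0.06,0],[0,-0.06,0],[0,-0.06,0],[-0.009,-0.06,0]], twist=[0,0,0,0,0,0,0,0])

```text
clock: 3.78
tool_pos: [0.5781, -0.0525, 0.2976]
eef_rot: [0.707, 0.013, -0.013, -0.707]
contact_force: [0.4, -0.9, 0.4]
opening: -0.0
```

carry_out(offset=[[0,-0.04,0],[0,0,-0.03],[0,0,0]], twist=[0,0,0])

```text
clock: 4.15
tool_pos: [0.5763, -0.0905, 0.266]
eef_rot: [-0.707, -0.011, 0.015, 0.707]
contact_force: [-0.0, 0.2, 0.4]
opening: 0.004
```

```bash
python3 - <<'E'
import cv2
from h import *
s=get_state();print(s["tool_pos"],s["contact_force"],s["opening"])
b=snapshot("scene")[130:290,250:420,::-1]
cv2.imwrite("pics/s2.png",cv2.resize(b,None,fx=3.7,fy=3.7,interpolation=2))
E
```

```text
[ 0.57631139 -0.09051235  0.26596343] [-0.0101801   0.18525531  0.44966637] 0.004254862501015167
```

View pics/s2.png

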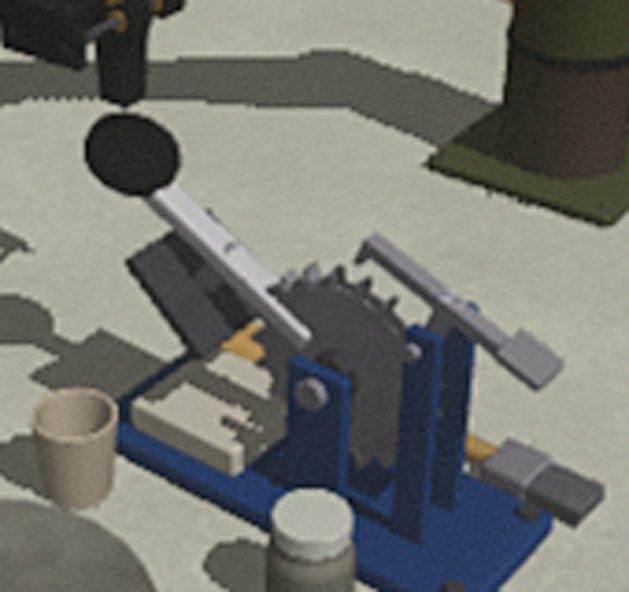

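The hook now stands well clear of the wheel (hook at (365,250), wheel top at about (335,275)), and the lever is unmoved. The tip is above the disc. Pushing down along the arc.

carry_out(offset=[[0.001,0,-0.025],[0,0,-0.012],[0,0,-0.01],[0,-0.003,-0.01],[0,-0.004,-0.01],[0,-0.003,-0.01],[0,-0.003,-0.01],[0,0,0]], twist=[0,0,0,0,0,0,0,0])

```text
clock: 5.2
tool_pos: [0.5795, -0.1034, 0.1812]
eef_rot: [0.707, 0.013, -0.013, -0.707]
contact_force: [1.1, 0.9, 0.1]
opening: 0.001
```

carry_out(offset=[[0,-0.001,-0.01],[0,-0.002,-0.012],[0,-0.002,-0.012],[0,-0.001,-0.012],[0,-0.001,-0.012],[0,0,-0.012],[0,0,-0.01],[0,0,0]], twist=[0,0,0,0,0,0,0,0])

```text
clock: 6.2
tool_pos: [0.5793, -0.1099, 0.1007]
eef_rot: [-0.707, -0.013, 0.013, 0.707]
contact_force: [0.3, -0.6, 0.8]
opening: 0.001
```

carry_out(offset=[[0,0,-0.006],[0,0,-0.005],[0,0,-0.004],[0,0,-0.003],[0,0,0]], twist=[0,0,0,0,0])

```text
clock: 6.82
tool_pos: [0.5795, -0.1088, 0.0847]
eef_rot: [-0.706, -0.014, 0.013, 0.708]
contact_force: [-3.7, 3.3, 16.0]
opening: 0.003
```

carry_out(offset=[[0,0,-0.003],[0,0,-0.002],[0,0,0],[0,0,0]], twist=[0,0,0,0])

```text
clock: 7.32
tool_pos: [0.5797, -0.1088, 0.0839]
eef_rot: [-0.706, -0.015, 0.012, 0.708]
contact_force: [-11.0, 3.1, 48.8]
opening: 0.003
```

The force climbs steeply with almost no travel and z is about 84 mm, so the lever is on its home stop. Retreating straight up.

carry_out(offset=[[0,0,0.01],[0,0,0.03],[0,-0.01,0.05],[0,-0.01,0.06],[0,0,0.04],[0,0,0],[0,0,0]], twist=[0,0,0,0,0,0,0])

```text
clock: 8.2
tool_pos: [0.5782, -0.1299, 0.2668]
eef_rot: [-0.707, -0.013, 0.014, 0.707]
contact_force: [-0.8, 0.4, -0.8]
opening: 0.004
```

```bash
python3 - <<'E'
import cv2
from h import *
s=get_state();print(s["tool_pos"],s["contact_force"])
v=[.5823,.0596,1.5433];
for l in(.77,.81,.85): print(l,(proj("scene",press(v,palm(l)))-[250,130])*3.7)
b=snapshot("scene")[130:290,250:420,::-1]
cv2.imwrite("pics/s3.png",cv2.resize(b,None,fx=3.7,fy=3.7,interpolation=2))
E
```

```text
[ 0.57821994 -0.1299205   0.26676187] [-0.83705512  0.36753699 -0.81517025]
0.77 [[111.64971461 282.87479398]]
0.81 [[113.01092985 292.70041267]]
0.85 [[114.69240076 302.56417907]]
```

View pics/s3.png

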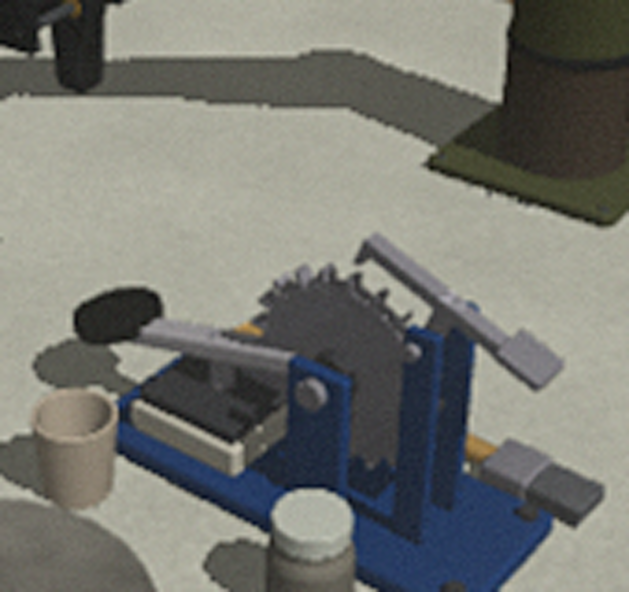

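The disc's top centre is at about (117,306), against (115,303) predicted for 0.85. The platen lies on the plaster, the pawl is still up, and the bystanders look unmoved. Handing in.

```bash
python3 -c "
from plant import *
print(job.finish_job())"
```

```text
the job is handed in; nothing more can be done
None
```

The press is closed and I've handed the job in. It reports no verdict, so the result rests on my own checks.

- **Pawl:** I pressed the thumb pad down about 21 mm with the closed fingertips, which I estimate as 0.3 rad from the travel. The next picture showed the hook well clear of the wheel with the lever still up.
- **Lever:** I pushed the palm disc down along its arc until the force rose to about 49 N with almost no travel, at a tip height of 84 mm. The expected home height is 83 mm.
- **Last picture:** The disc is where a lever angle of 0.85 predicts, to about 1 pixel, with the platen on the plaster and the pawl still free. The cup, jar and brush look unmoved; the rib, bowl and most of the plate were outside that crop, so I did not check them.
- **Hand-in state:** The arm was clear above the press and touching nothing, at about 8.3 s.

No check failed or disagreed, though the force read near zero at two points partway through the push.

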